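Open the bench ink locker by its paddle latch

TASK

Open the small steel ink locker: lift the paddle on its door until you feel it come up against its stop, then keep it lifted while you swing the door wide open, to about a right angle. Do it gently: do not strain the paddle against its stop, do not wrench at the door while the pawl still holds it, do not fling the door, and leave the jar, the ink bottle and the roll of tape beside the locker where they are. Let go at the end, so that the paddle drops back and the door stands open.

Things in the scene. Friction and masses are not known exactly. Their poses are not given: they have to be found in the camera images.
- locker: Grey sheet-steel locker, fixed on the table, 110 mm deep (x, door included), 190 mm wide (y), 205 mm high. Origin: middle of its underside, on the table. x points from front to back (the door faces -x), y to the left seen from the front, z up. The door covers the whole front, its outer face at x = -55 mm, with a cast paddle near its upper right corner.
- door_hinge (a point): Foot of the door's upright hinge axis: x = -43, y = +99, z = 0 mm in the locker's frame (front left edge); its axes are the locker's.
- paddle_pivot (a point): Middle of the paddle's pivot on the door: x = -61, y = -52, z = 171 mm in the locker's frame when shut; its axes turn with the door. The pivot runs along y. The paddle lowers a hook pawl hidden behind the door; how far it must go to clear its strike differs from start to start (paddle angle 0.25 to 0.80 rad) and cannot be seen. 0.09 rad further (5 mm at the bar) the pawl meets a firm stop.
- paddle_grip (a point): Middle of the bar to grip at the paddle's end, 57 mm from the pivot. The paddle is a ribbed tongue standing out from the door; the bar across its end is 40 mm long (along y), 11 mm thick, round-ended. At rest it hangs 0.22 rad below level: this point is 56 mm before and 12 mm below the pivot. Pinched by its two ends from straight above, it turns freely in the fingers as it is lifted in its arc.
- paddle (a joint): Paddle angle, rad: 0 at rest, growing as the free end is lifted; sprung, drops back when let go. Lifting takes a slowly rising 2 to 8 N at the bar, finger friction included; at the stop it rises steeply. At 12 to 18 N it is surely on the stop and the pawl clear; beyond 25 N the stop is strained. Let down less than 3 mm from it, the pawl stays clear. No stop once the door is ajar.
- door (a joint): Door angle, rad: 0 shut, growing as it swings open to the front and left about the hinge (clockwise from above), end stop at 1.9. While the pawl holds, it has 0.01 rad of play. With the pawl clear it turns with 1 to 3 N at the paddle and stays where it is left. The pawl must stay clear over the first 0.15 rad; the paddle may be let go after that.
- jar_mid (a point): Varnish jar, 52 mm across, 73 mm high, loose, standing in front of the locker to the right; this point is its middle, half-way up. To be left alone.
- ink_mid (a point): Squat ink bottle, 42 mm across, 60 mm high, loose, standing beside the locker's right side; this point is its middle, half-way up. To be left alone.
- tape_mid (a point): Roll of masking tape, 104 mm across, 25 mm high, loose, lying flat beside the locker's left side; this point is its middle. To be left alone.

How it is judged:
By the outcome, as a careful person would: the job done as asked, in the order asked, and still so for the second after the job is handed in, with the robot touching nothing.
It also fails if it takes over 56 s, if anything falls off the work surface, if the arm or the gripper's body presses on something with over 40 N, if the wrist force passes 120 N, or if a joint passes its speed limit or range.

ROBOT

A 6-joint arm with a two-finger parallel gripper is mounted at the origin on the work surface; the furniture and walls round the work are solid. World frame = base frame: x ahead of the robot, y to its left, z up, the work surface at z = 0. Lengths are in m, angles in rad, forces in N, time in s.
With the tool pointing down it reaches from about 0.4 to 0.825 m from the base axis. Payload 7 kg.
Tool frame: the origin (TCP) lies at the very end of the fingers, on their centre line; the grasp point (between the pads) lies 19 mm behind it; z points along the fingers, y is the direction in which the jaws open and shut (so a half turn about z gives the same grasp; the last joint's range is limited). The gripper opens to 88 mm and grips with 3 to 60 N. Pads are 19 mm wide; open, the fingers measure 130 mm over their backs; the gripper's body (78 mm by 193 mm) begins 47 mm behind the grasp point.
Start: joints at [1.493, 0.359, 0.012, 0, -1.224, -0.288], TCP at [0.241, 0.63, 0.2] pointing down, gripper open.
Joint ranges: [-3.07, 3.07], [-1.43, 2.12], [-1.02, 1.25], [-3.03, 1.67], [-3.05, -0], [-3.03, 3.03]. Speed limits (rad/s): [2.39, 2.39, 3.01, 3.14, 3.14, 3.14].

INTERFACE

Orientations are given as [roll, pitch, yaw] about the fixed x, y, z axes, in that order (R = Rz(yaw) Ry(pitch) Rx(roll)).
In Python, from station import arm, eyes, job, outline_of gives the robot as it stands.
- The arm moves only by the tool apply_moves, never from a script. Its argument "moves" is a list of rows, each a list of 5 numbers: the opening, from -1 (shut) to 1 (fully open), then the shift along the tool's x, y, z in m, then the turn about the tool's z in rad. A call has 1 to 12 rows; each row shifts and turns the commanded pose from where the row before left it, along the tool's axes as they then stand; what a row does not reach is not made up. A row lasts 1/12 s, in which the tool goes at most 41.7 mm and 7.16 degrees, less where a joint would pass 70% of its speed; a pose out of reach is approached as far as the arm can. A call with a gripper value outside its range is refused whole. The fingers move at their own pace and stop on an object; "newtons" is the grip in N (left out, the last holds). Time passes only in rows, so rows that do not move let the fingers close. It gives the time, the measured TCP pose, the force and the opening at its end, in the units of the state.
- arm.get_state(): the state, without advancing time (a new reading comes with each control period).
- eyes.grab_frame(name): name is "side" or "top"; returns a dict with "color" (420x560x3 uint8, red, green, blue), "z_map" (420x560 float32, m along the optical axis (not along the pixel's ray), 0 where there is no reading), "camera_matrix" (3x3 intrinsics, pixels), "extrinsics" (4x4, takes a point from camera to world coordinates). Camera axes: x right, y up, looking along -z (the intrinsics and any distortion apply to the point x, -y, -z); pixel columns grow to the right and rows downward; lengths in m; the calibration is good to about 2 mm. A picture is of the moment at which its call begins.
- job.job_done(): hands the job in, once; it reports no verdict.
Trained networks look in a picture, given as the dict that the camera call returned (one of the last four; its "shot" number tells which), for a name from the list of things; names that differ only in an ending like _2 or _b are one class to them, and where a whole thing is asked for, a point or a joint stands for the part that bears it (a point fixed in the world has none). Each returns a list of dicts, best first, with "score" (0 to 1); they miss things now and then, are a little off and sometimes report something else, mostly with a low value. They report only what shows in the picture. A call takes as long as a camera call.
- outline_of(label, picture): "region" (420x560 bool, what is visible of it) and "extent" ([left, top, right, bottom] in pixels, round what is visible of it).
The state is a dict: "t": time; "q": joint angles; "qd": joint speeds; "joint_efforts": joint torques, N m; "eef_pos": TCP position; "ee_rot": TCP orientation; "force": force on the tool from outside, world axes, zero at the start; "moment": the same for the moment, N m; "width": finger opening in m.
Only numpy, scipy, OpenCV 4.12 (cv2) and the standard library are available. Lean on these libraries where they do the work, as an engineer would, in place of code of your own. Each camera call takes 0.05 s, during which the arm holds its last target.

## Working session

There is one attempt and no reset: what is moved stays moved. The work goes in short steps, Python scripts to look and compute and a tool call to move; the robot and the scene stay as the last step left them, time stands still between calls to the robot, and variables do not carry over. Pictures are saved under pics/ and viewed, and the job is handed in when it is done.

Besides the shell and the picture viewer there is one more tool, called after ">>>" as name(argument=value, ...) on one line, values as JSON. apply_moves: Moves the arm, as the interface text tells. Its arguments: {"type":"object","properties":{"moves":{"type":"array","items":{"type":"array","items":{"type":"number"}}},"newtons":{"type":"number"}},"required":["moves"]}

```bash
mkdir -p pics; ls
cat > h.py <<'E'
import numpy as np, cv2
from station import arm, eyes, job, outline_of
def save(f,n): cv2.imwrite('pics/'+n+'.png', f["color"][:,:,::-1])
def world(f):
    K=f["camera_matrix"];z=f["z_map"];v,u=np.mgrid[:420,:560]
    X=(u-K[0,2])/K[0,0]*z; Y=(v-K[1,2])/K[1,1]*z
    P=np.stack([X,-Y,-z],-1); T=np.array(f["extrinsics"])
    W=P@T[:3,:3].T+T[:3,3]; W[z<=0]=np.nan
    return W
E
python3 - <<'E'
from h import *
s=arm.get_state();print(s)
for n in ["side","top"]:
    f=eyes.grab_frame(n);save(f,n+"0");print(n,f["camera_matrix"],f["extrinsics"],[k for k in f])
    W=world(f);np.save(n+'W.npy',W)
    for l in ["locker","paddle_grip","door","jar_mid","ink_mid","tape_mid"]:
        for o in outline_of(l,f)[:2]:
            m=o["region"];p=W[m];p=p[~np.isnan(p[:,0])]
            print(l,round(o["score"],2),o["extent"],np.nanpercentile(p,[2,50,98],axis=0).round(3).tolist() if len(p) else None)
E
```

```text
pics
{'t': 0.0, 'q': array([ 1.49308344e+00,  3.59376757e-01,  1.10863841e-02, -3.87417760e-04,
       -1.22409593e+00, -2.88061901e-01]), 'qd': array([-9.00252544e-05,  1.44747003e-03, -2.01204042e-03,  1.40883451e-04,
       -1.18517389e-03, -1.00751307e-03]), 'joint_efforts': array([-2.44351533e-03, -5.82718885e+01,  2.93060392e+01,  6.99701026e+00,
        7.04320759e-03, -1.61723692e-04]), 'eef_pos': array([0.24127841, 0.62984237, 0.19913454]), 'ee_rot': array([ 3.13996472e+00, -1.02557568e-04, -3.65906638e-01]), 'force': array([-0.28750693,  0.42172751, -0.47996596]), 'moment': array([0.04992575, 0.01790875, 0.04037214]), 'width': 0.08760615149625393}
side [[389.7268977    0.         276.43197535]
 [  0.         389.7268977  216.77166546]
 [  0.           0.           1.        ]] [[ 0.00296052  0.71309281 -0.70106339 -0.02235943]
 [-0.99997331 -0.00257205 -0.00683897  0.07720333]
 [-0.00667998  0.70106493  0.71306616  0.78637675]
 [ 0.          0.          0.          1.        ]] ['color', 'z_map', 'camera_matrix', 'extrinsics', 'shot']
locker 0.59 [231.0, 173.6, 320.6, 266.1
[... 1113 characters left out ...]
  0.89449898  0.9703871 ]
 [ 0.          0.          0.          1.        ]] ['color', 'z_map', 'camera_matrix', 'extrinsics', 'shot']
paddle_grip 0.85 [298.5, 218.8, 315.9, 250.4] [[0.511, 0.004, 0.07], [0.547, 0.024, 0.167], [0.579, 0.042, 0.179]]
door 0.8 [237.5, 205.1, 326.4, 252.1] [[0.517, -0.01, 0.022], [0.571, 0.076, 0.163], [0.588, 0.168, 0.202]]
jar_mid 0.85 [347.8, 248.3, 371.7, 272.1] [[0.522, -0.134, 0.004], [0.537, -0.106, 0.052], [0.562, -0.085, 0.076]]
ink_mid 0.55 [334.0, 216.4, 352.0, 235.5] [[0.617, -0.083, 0.006], [0.628, -0.063, 0.04], [0.649, -0.046, 0.062]]
tape_mid 0.69 [184.3, 197.2, 223.8, 238.3] [[0.571, 0.241, 0.002], [0.618, 0.289, 0.024], [0.668, 0.335, 0.028]]
```

Run:
```python
import cv2,numpy as np
for n in ["side","top"]:
    im=cv2.imread(f'pics/{n}0.png');c=im[150:310,150:400];cv2.imwrite(f'pics/{n}0c.png',cv2.resize(c,(750,480),interpolation=cv2.INTER_CUBIC))
    W=np.load(n+'W.npy')
    d=W.reshape(-1,3);d=d[~np.isnan(d[:,0])]
    # door face plane z 0.04..0.12
    b=d[(d[:,2]>0.03)&(d[:,2]<0.195)&(d[:,0]>.5)&(d[:,0]<.65)&(d[:,1]>-.03)&(d[:,1]<.2)]
    # ransac line in xy
    best=None;rng=np.random.default_rng(0)
    for i in range(500):
        p,q=b[rng.integers(len(b),size=2),:2];t=q-p
        if np.linalg.norm(t)<.05: continue
        t/=np.linalg.norm(t);nn=np.array([-t[1],t[0]]);e=abs((b[:,:2]-p)@nn)<.003
        if best is None or e.sum()>best.sum():best=e
    P=b[best][:,:2];c=P.mean(0);t=np.linalg.svd(P-c)[2][0]; t=t*np.sign(t[1]);s=(P-c)@t
    yaw=np.arctan2(-t[0],t[1]); print(n,'face yaw',yaw,best.sum(),c,c+t*np.percentile(s,.5),c+t*np.percentile(s,99.5))
    top=d[(abs(d[:,2]-.205)<.006)&(d[:,0]>.5)&(d[:,0]<.75)&(d[:,1]>-.05)&(d[:,1]<.22)]
    if len(top)>20:
        r=cv2.minAreaRect(top[:,:2].astype(np.float32));print('top',r,len(top),cv2.boxPoints(r))
    # paddle: points before face
    nn=np.array([-np.cos(yaw),-np.sin(yaw)])
    a=d[(d[:,2]>.12)&(d[:,2]<.2)&(d[:,0]>.45)&(d[:,1]>-.05)&(d[:,1]<.2)&(d[:,0]<.7)]
    fr=(a[:,:2]-c)@nn;al=(a[:,:2]-c)@t
    for lo,hi in[(.01,.02),(.02,.03),(.03,.04),(.04,.05),(.05,.056),(.056,.062),(.062,.08)]:
        m=(fr>lo)&(fr<hi); 
        if m.sum(): print(lo,m.sum(),'al',np.percentile(al[m],[2,50,98]).round(3),'z',np.percentile(a[m,2],[5,50,95]).round(3),a[m].mean(0).round(4))
```

```text
side face yaw 0.08227310963962531 3226 [0.57265655 0.09055449] [ 0.58106151 -0.01137425] [0.56592255 0.17221898]
top ((0.6290359497070312, 0.08415279537439346), (0.11485952883958817, 0.18811175227165222), 4.676599025726318) 2835 [[ 0.5641289   0.17321321]
 [ 0.57946587 -0.01427228]
 [ 0.693943   -0.00490762]
 [ 0.67860603  0.18257788]]
0.01 82 al [-0.083 -0.062 -0.041] z [0.169 0.172 0.176] [0.5638 0.0277 0.1718]
0.02 63 al [-0.078 -0.061 -0.046] z [0.167 0.169 0.171] [0.5529 0.0272 0.169 ]
0.03 65 al [-0.078 -0.062 -0.047] z [0.164 0.167 0.169] [0.543  0.0258 0.1669]
0.04 70 al [-0.078 -0.063 -0.046] z [0.161 0.165 0.167] [0.533  0.0251 0.1644]
0.05 36 al [-0.077 -0.062 -0.049] z [0.161 0.163 0.165] [0.525  0.0245 0.1629]
0.056 29 al [-0.079 -0.061 -0.044] z [0.162 0.164 0.165] [0.5185 0.0246 0.1634]
0.062 71 al [-0.081 -0.063 -0.044] z [0.157 0.162 0.165] [0.5131 0.0224 0.1612]
top face yaw 0.07835245955669635 1997 [0.57190052 0.08985418] [ 0.57998158 -0.01307188] [0.56558987 0.17023114]
top ((0.6278302073478699, 0.0831771194934845), (0.11152578145265579, 0.1902557760477066), 4.843166828155518) 3904 [[ 0.5642349   0.17325738]
 [ 0.5802979  -0.0163191 ]
 [ 0.6914255  -0.00690314]
 [ 0.6753625   0.18267334]]
0.01 85 al [-0.081 -0.063 -0.042] z [0.169 0.172 0.176] [0.5623 0.0262 0.1719]
0.02 72 al [-0.08  -0.064 -0.048] z [0.166 0.169 0.172] [0.552  0.0244 0.1691]
0.03 70 al [-0.078 -0.063 -0.048] z [0.165 0.168 0.171] [0.5419 0.0241 0.1676]
0.04 73 al [-0.078 -0.063 -0.049] z [0.162 0.166 0.168] [0.5318 0.0233 0.1654]
0.05 39 al [-0.079 -0.064 -0.049] z [0.161 0.163 0.167] [0.5243 0.0219 0.1635]
0.056 45 al [-0.083 -0.064 -0.045] z [0.161 0.164 0.166] [0.5182 0.0211 0.1636]
0.062 53 al [-0.081 -0.062 -0.045] z [0.159 0.163 0.166] [0.5125 0.0223 0.1628]
```

View pics/side0.png

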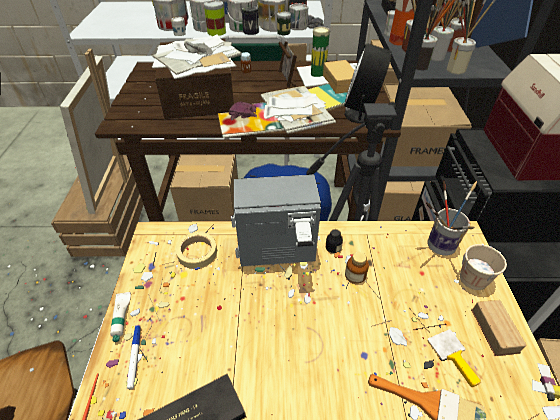

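```bash
sleep 1
```

```text
(no output)
```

View pics/top0c.png

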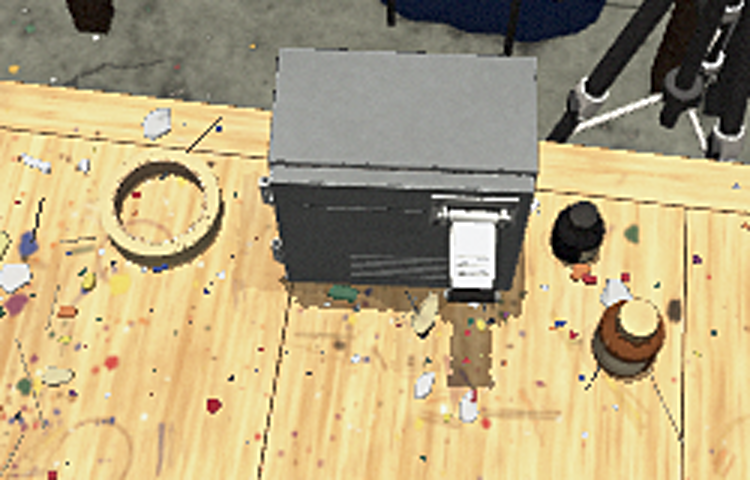

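View pics/side0c.png

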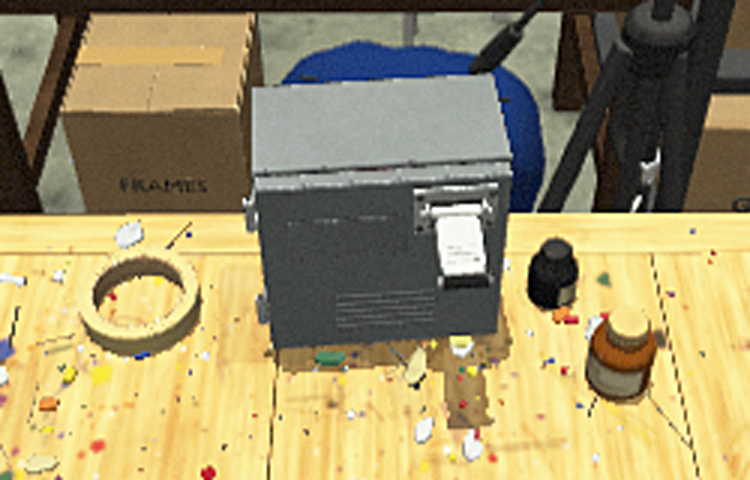

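The side and top pictures show the locker with its paddle at about (306, 232), the dark bar at its end, tape on the left, ink bottle and jar on the right. The face fit gives a locker yaw of about 0.08, origin (0.6275, 0.0835), and bar at (0.515, 0.022, 0.159). I'll turn, lift and travel first.

>>> apply_moves(moves=[[1,0,0,-0.02,-0.1115],[1,0,0,-0.02,-0.1115],[1,0,0,-0.02,-0.1115],[1,0,0,-0.02,-0.1115],[1,0.009,0.026,0,0],[1,0.009,0.026,0,0],[1,0.009,0.026,0,0],[1,0.009,0.026,0,0],[1,0.009,0.026,0,0],[1,0.009,0.026,0,0],[1,0.009,0.026,0,0],[1,0.009,0.026,0,0]], newtons=40)

```text
t: 1.7
eef_pos: [0.3302, 0.4274, 0.2803]
ee_rot: [-3.141, -0.0, 0.08]
force: [0.7, 0.3, 0.1]
width: 0.0871
```

>>> apply_moves(moves=[[1,0.009,0.026,0,0],[1,0.009,0.026,0,0],[1,0.009,0.026,0,0],[1,0.009,0.026,0,0],[1,0.009,0.026,0,0],[1,0.009,0.026,0,0],[1,0.009,0.026,0,0],[1,0.009,0.026,0,0],[1,0.009,0.026,0,0],[1,0.009,0.026,0,0],[1,0.009,0.026,0,0],[1,0.009,0.026,0,0]])

```text
t: 2.7
eef_pos: [0.4628, 0.1251, 0.2804]
ee_rot: [-3.141, -0.001, 0.08]
force: [0.5, -0.0, 0.2]
width: 0.0878
```

>>> apply_moves(moves=[[1,0.0087,0.0214,0,0],[1,0.0087,0.0214,0,0],[1,0.0087,0.0214,0,0],[1,0.0087,0.0214,0,0],[1,0.0087,0.0214,0,0],[1,0,0,0.02,0],[1,0,0,0.02,0],[1,0,0,0.02,0],[1,0,0,0.0,0]])

```text
t: 3.45
eef_pos: [0.5122, 0.0225, 0.2164]
ee_rot: [3.141, 0.006, 0.079]
force: [-1.1, 0.6, -1.1]
width: 0.0875
```

Run:
```python
from h import *
print(arm.get_state()["eef_pos"],arm.get_state()["q"].round(3))
for n in ["side","top"]:
    f=eyes.grab_frame(n); c=f["color"][130:290,180:380,::-1];cv2.imwrite(f'pics/{n}1c.png',cv2.resize(c,(750,600),interpolation=cv2.INTER_CUBIC))
```

```text
[0.51216805 0.02254488 0.2163782 ] [ 0.426  0.083 -0.309 -0.002 -1.184  1.224]
```

View pics/side1c.png

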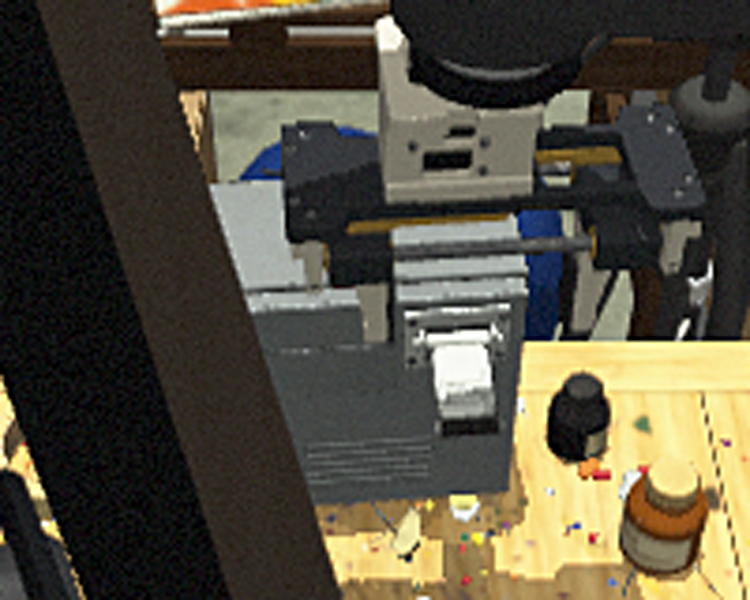

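View pics/top1c.png

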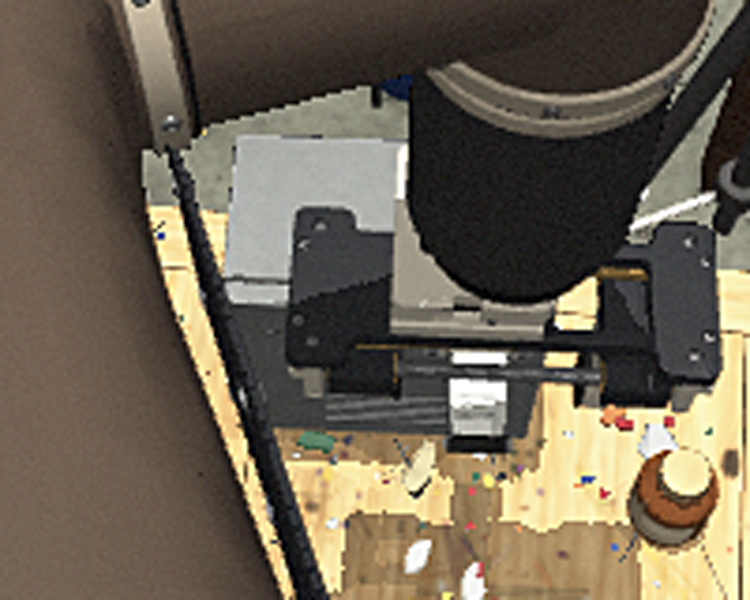

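The gripper sits over the bar, with the paddle near (470, 390) in both crops between the open fingers. Now I'll descend.

>>> apply_moves(moves=[[1,0,0,0.02,0],[1,0,0,0.02,0],[1,0,0,0.02,0],[1,0,0,0.01,0],[1,0,0,0.01,0],[1,0,0,0.0,0],[1,0,0,0,0],[1,0,0,0,0]])

```text
t: 4.22
eef_pos: [0.5154, 0.0235, 0.1413]
ee_rot: [-3.141, -0.002, 0.081]
force: [-0.1, -1.0, 1.0]
width: 0.0874
```

Run:
```python
from h import *
print(arm.get_state()["eef_pos"],arm.get_state()["force"])
for n in ["side","top"]:
    f=eyes.grab_frame(n); c=f["color"][130:290,180:380,::-1];cv2.imwrite(f'pics/{n}2c.png',cv2.resize(c,(750,600),interpolation=cv2.INTER_CUBIC))
```

```text
[0.51537485 0.02350019 0.14133021] [-0.11530119 -1.01548398  1.01924298]
```

View pics/side2c.png

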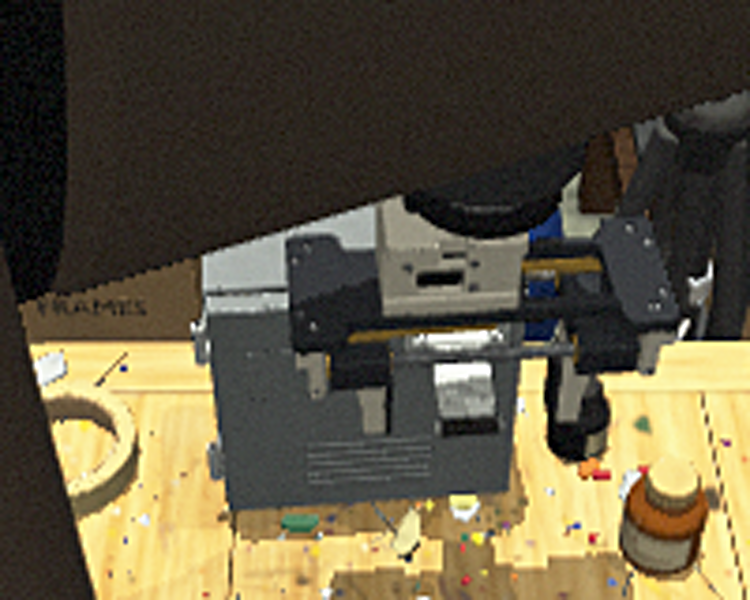

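View pics/top2c.png

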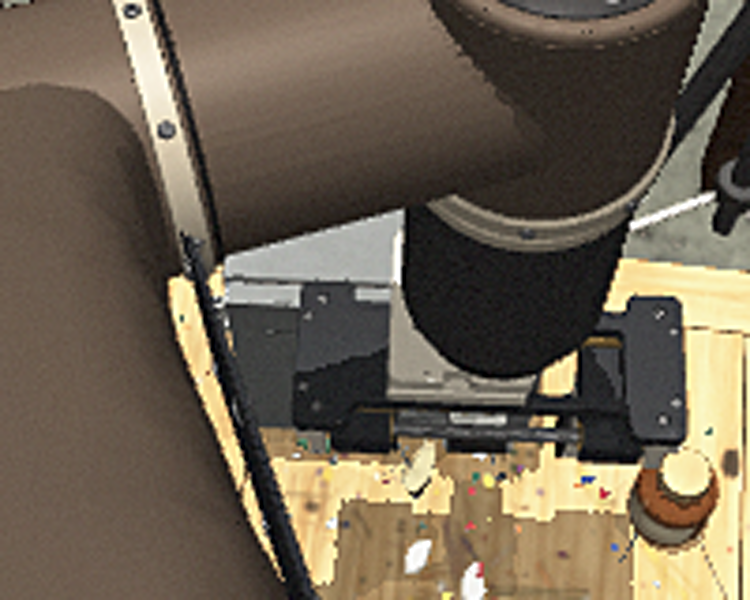

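Run:
```python
import cv2,numpy as np
for n in ["side","top"]:
    im=cv2.imread(f'pics/{n}0.png').astype(int).max(2);W=np.load(n+'W.npy')
    c=np.array([.5723,.0785]);nn=np.array([-.9967,-.0816])
    for r in range(236,252):
        cols=[306]
        print(n,r,[(im[r,k],round(float((W[r,k,:2]-c)@nn),3),W[r,k].round(3).tolist()) for k in (304,308)])
```

```text
side 236 [(np.int64(243), 0.045, [0.532, 0.024, 0.164]), (np.int64(162), 0.044, [0.533, 0.015, 0.163])]
side 237 [(np.int64(246), 0.047, [0.53, 0.024, 0.163]), (np.int64(242), 0.049, [0.529, 0.016, 0.164])]
side 238 [(np.int64(249), 0.049, [0.527, 0.024, 0.163]), (np.int64(254), 0.049, [0.528, 0.016, 0.162])]
side 239 [(np.int64(254), 0.052, [0.525, 0.024, 0.162]), (np.int64(255), 0.053, [0.524, 0.016, 0.163])]
side 240 [(np.int64(241), 0.054, [0.522, 0.025, 0.162]), (np.int64(213), 0.055, [0.522, 0.016, 0.163])]
side 241 [(np.int64(111), 0.059, [0.518, 0.025, 0.164]), (np.int64(81), 0.06, [0.518, 0.016, 0.164])]
side 242 [(np.int64(24), 0.063, [0.514, 0.025, 0.165]), (np.int64(35), 0.062, [0.515, 0.016, 0.164])]
side 243 [(np.int64(42), 0.062, [0.514, 0.025, 0.162]), (np.int64(42), 0.064, [0.513, 0.017, 0.163])]
side 244 [(np.int64(36), 0.065, [0.512, 0.025, 0.161]), (np.int64(33), 0.063, [0.514, 0.016, 0.159])]
side 245 [(np.int64(25), 0.065, [0.511, 0.025, 0.159]), (np.int64(21), 0.066, [0.511, 0.016, 0.158])]
side 246 [(np.int64(68), -0.004, [0.582, 0.018, 0.072]), (np.int64(64),
[... 1462 characters left out ...]
 245 [(np.int64(255), 0.056, [0.52, 0.028, 0.163]), (np.int64(255), 0.056, [0.521, 0.02, 0.164])]
top 246 [(np.int64(7), 0.058, [0.518, 0.028, 0.164]), (np.int64(0), 0.058, [0.519, 0.02, 0.164])]
top 247 [(np.int64(41), 0.061, [0.515, 0.028, 0.165]), (np.int64(37), 0.06, [0.517, 0.019, 0.163])]
top 248 [(np.int64(39), 0.063, [0.513, 0.028, 0.165]), (np.int64(47), 0.063, [0.514, 0.019, 0.165])]
top 249 [(np.int64(29), 0.065, [0.511, 0.027, 0.164]), (np.int64(24), 0.064, [0.513, 0.019, 0.162])]
top 250 [(np.int64(18), 0.066, [0.51, 0.027, 0.161]), (np.int64(38), 0.065, [0.512, 0.019, 0.159])]
top 251 [(np.int64(179), 0.007, [0.569, 0.023, 0.003]), (np.int64(255), 0.007, [0.571, 0.013, 0.002])]
```

The depth readings put the bar centre at x 0.515 and z 0.159, so it lies between the pads. I'll close.

>>> apply_moves(moves=[[-1,0,0,0,0],[-1,0,0,0,0],[-1,0,0,0,0],[-1,0,0,0,0],[-1,0,0,0,0],[-1,0,0,0,0],[-1,0,0,0,0],[-1,0,0,0,0],[-1,0,0,0,0],[-1,0,0,0,0]], newtons=40)

```text
t: 5.15
eef_pos: [0.5145, 0.0232, 0.14]
ee_rot: [3.142, 0.0, 0.08]
force: [-0.1, 0.1, 0.3]
width: 0.0264
```

>>> apply_moves(moves=[[-1,0,0,0,0]])

```text
t: 5.23
eef_pos: [0.5144, 0.0232, 0.14]
ee_rot: [3.142, 0.0, 0.08]
force: [0.9, -0.1, 0.1]
width: 0.0194
```

Run:
```python
from h import *
print(arm.get_state())
for n in ["side","top"]:
    f=eyes.grab_frame(n); c=f["color"][180:260,250:350,::-1];cv2.imwrite(f'pics/{n}3c.png',cv2.resize(c,(750,600),interpolation=cv2.INTER_CUBIC))
```

```text
{'t': 5.2333, 'q': array([ 4.26756900e-01,  1.45443694e-01, -4.22742840e-01,  5.19571313e-06,
       -1.00268564e+00,  1.22427585e+00]), 'qd': array([ 7.55485720e-04,  1.35782987e-04,  2.94764772e-05, -1.10298601e-03,
       -1.30320400e-05, -1.76506007e-04]), 'joint_efforts': array([ 3.37207211e-04, -3.82979286e+01,  2.63589585e+01,  6.19560331e+00,
        8.57109041e-02, -5.50870641e-05]), 'eef_pos': array([0.51444652, 0.02322094, 0.14004277]), 'ee_rot': array([3.14156277e+00, 6.98532509e-05, 8.02392222e-02]), 'force': array([ 0.86035708, -0.06304516,  0.09273372]), 'moment': array([-0.06511802,  0.06632219,  0.03596594]), 'width': 0.019374645514359856}
```

View pics/side3c.png

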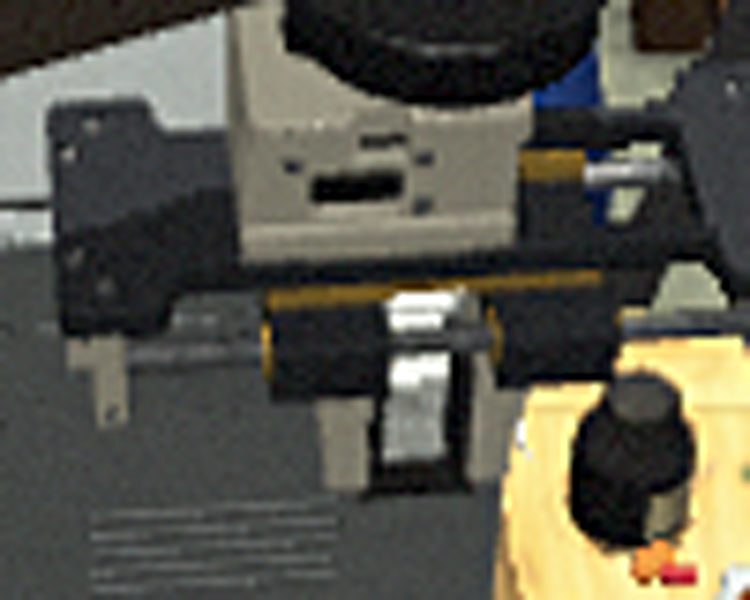

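Run:
```python
from h import *
for n in ["side","top"]:
    f=eyes.grab_frame(n);save(f,n+'4'); c=f["color"][210:255,280:340,::-1];cv2.imwrite(f'pics/{n}4c.png',cv2.resize(c,(780,585),interpolation=cv2.INTER_NEAREST))
    W=world(f);np.save(n+'W4.npy',W)
    for o in outline_of("paddle_grip",f)[:1]: print(n,o["score"],o["extent"])
    R=range(228,250,2) if n=="side" else range(236,258,2)
    for r in R: print(n,r,[tuple((1000*W[r,k]).round().tolist()) for k in range(294,318,3)])
print(arm.get_state()["width"])
```

```text
side 0.42 [302.2, 221.8, 312.0, 247.3]
side 228 [(475.0, 49.0, 250.0), (475.0, 44.0, 251.0), (475.0, 38.0, 250.0), (476.0, 32.0, 249.0), (551.0, 19.0, 169.0), (511.0, 17.0, 211.0), (505.0, 12.0, 218.0), (477.0, 10.0, 248.0)]
side 230 [(475.0, 49.0, 245.0), (475.0, 43.0, 244.0), (475.0, 38.0, 244.0), (477.0, 32.0, 242.0), (545.0, 19.0, 169.0), (508.0, 17.0, 209.0), (505.0, 12.0, 212.0), (478.0, 9.0, 241.0)]
side 232 [(475.0, 49.0, 239.0), (477.0, 43.0, 237.0), (475.0, 38.0, 239.0), (477.0, 32.0, 237.0), (540.0, 20.0, 168.0), (506.0, 17.0, 205.0), (505.0, 11.0, 206.0), (507.0, 5.0, 204.0)]
side 234 [(502.0, 47.0, 204.0), (504.0, 41.0, 202.0), (503.0, 35.0, 203.0), (536.0, 26.0, 166.0), (536.0, 20.0, 166.0), (507.0, 17.0, 198.0), (506.0, 11.0, 199.0), (506.0, 5.0, 199.0)]
side 236 [(520.0, 46.0, 177.0), (504.0, 41.0, 195.0), (502.0, 35.0, 198.0), (530.0, 26.0, 166.0), (529.0, 20.0, 167.0), (505.0, 17.0, 194.0), (508.0, 10.0, 191.0), (506.0, 4.0, 193.0)]
side 238 [(578.0, 43.0, 105.0), (504.0, 41.0, 189.0), (505.0, 35.0, 188.0), (526.0, 27.0, 164.0), (528.0, 20.0, 162.0), (506.0, 16.0, 1
[... 2273 characters left out ...]
46.0), (475.0, 42.0, 247.0), (475.0, 36.0, 248.0), (474.0, 31.0, 252.0), (511.0, 23.0, 161.0), (505.0, 17.0, 177.0), (480.0, 14.0, 244.0), (478.0, 9.0, 250.0)]
top 252 [(564.0, 48.0, 2.0), (565.0, 41.0, 0.0), (475.0, 36.0, 238.0), (475.0, 30.0, 240.0), (569.0, 18.0, -2.0), (570.0, 11.0, -2.0), (477.0, 13.0, 240.0), (477.0, 8.0, 242.0)]
top 254 [(559.0, 48.0, -0.0), (560.0, 40.0, 2.0), (562.0, 33.0, -3.0), (562.0, 25.0, -0.0), (563.0, 18.0, -1.0), (564.0, 10.0, -1.0), (564.0, 3.0, 1.0), (566.0, -5.0, 0.0)]
top 256 [(552.0, 47.0, 6.0), (555.0, 40.0, -1.0), (556.0, 32.0, 1.0), (557.0, 25.0, 1.0), (556.0, 17.0, 6.0), (558.0, 10.0, 1.0), (558.0, 2.0, 4.0), (560.0, -5.0, 0.0)]
0.001131313843323779
```

View pics/side4c.png

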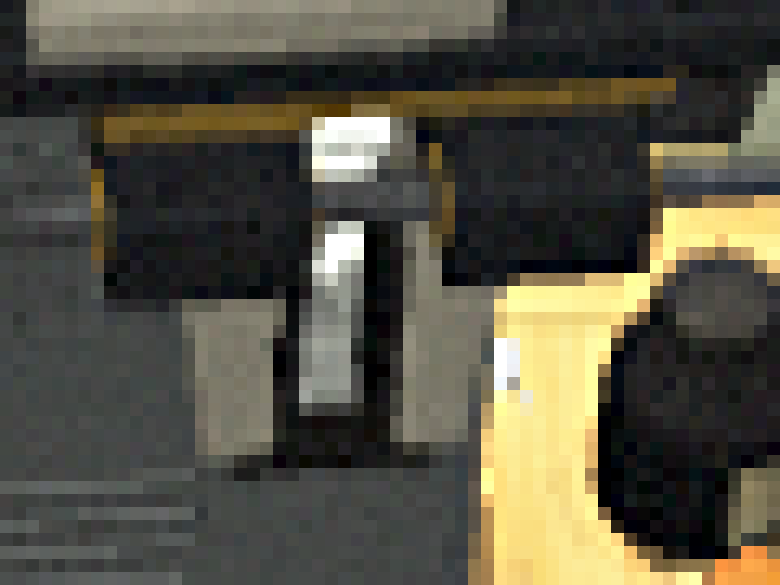

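View pics/top4c.png

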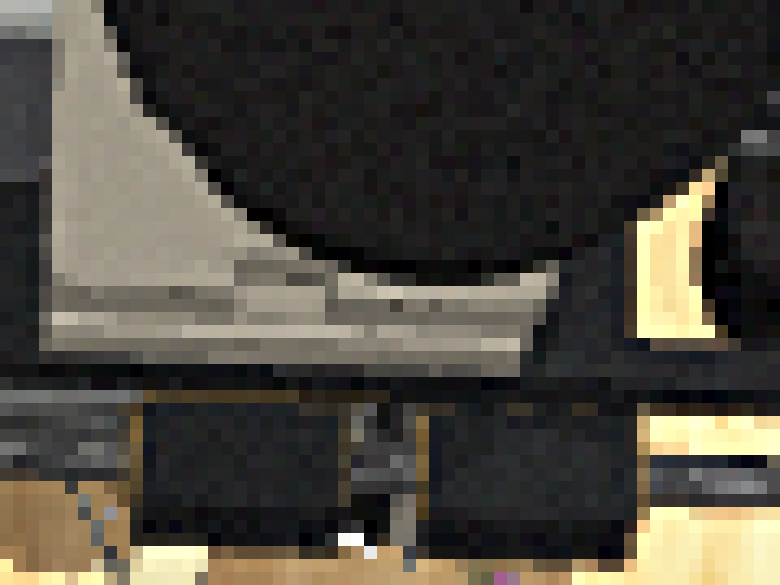

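The fingers closed to 1 mm without gripping anything. The side picture shows their tips ending around row 245, level with the top of the bar and well above the reported TCP height. I'll open and measure the real height of the fingertips.

>>> apply_moves(moves=[[1,0,0,-0.01,0],[1,0,0,-0.01,0],[1,0,0,0,0],[1,0,0,0,0],[1,0,0,0,0],[1,0,0,0,0],[1,0,0,0,0],[1,0,0,0,0],[1,0,0,0,0],[1,0,0,0,0],[1,0,0,0,0],[1,0,0,0,0]])

```text
t: 6.53
eef_pos: [0.5145, 0.0232, 0.16]
ee_rot: [3.142, 0.0, 0.08]
force: [0.3, -0.3, -0.6]
width: 0.0757
```

Run:
```python
from h import *
s=arm.get_state();print(s["eef_pos"],s["width"],s["force"])
f=eyes.grab_frame("side");save(f,'side5'); c=f["color"][200:260,270:350,::-1];cv2.imwrite(f'pics/side5c.png',cv2.resize(c,(800,600),interpolation=cv2.INTER_NEAREST))
W=world(f);np.save('sideW5.npy',W)
m=(abs(W[...,0]-.512)<.014)&(W[...,2]<.215)&(W[...,2]>.1)
ys,xs=np.nonzero(m)
for k in range(270,345):
    col=W[:,k][m[:,k]]
    if len(col): print(k,np.nonzero(m[:,k])[0].max(),(1000*col[-1]).round(),(1000*col[-2:][0]).round())
```

```text
[0.51446075 0.02321682 0.16001184] 0.0756530025774127 [ 0.2911768  -0.32560848 -0.57139664]
296 245 [512.  42. 158.] [512.  42. 158.]
297 246 [511.  40. 155.] [510.  40. 160.]
298 245 [508.  38. 162.] [511.  38. 162.]
299 245 [510.  36. 160.] [512.  35. 161.]
300 245 [512.  33. 158.] [511.  33. 162.]
301 245 [510.  31. 159.] [512.  31. 161.]
302 245 [511.  29. 159.] [511.  29. 162.]
303 245 [509.  27. 161.] [512.  27. 160.]
304 245 [512.  25. 158.] [511.  25. 162.]
305 245 [512.  23. 158.] [512.  23. 161.]
306 245 [511.  21. 159.] [512.  21. 161.]
307 245 [512.  18. 157.] [512.  19. 161.]
308 245 [511.  16. 158.] [514.  16. 159.]
309 245 [512.  14. 158.] [513.  14. 160.]
310 245 [513.  12. 156.] [513.  12. 159.]
311 245 [515.  10. 155.] [511.  10. 162.]
312 245 [513.   8. 156.] [512.   8. 161.]
313 244 [513.   6. 160.] [513.   6. 163.]
314 243 [517.   3. 158.] [518.   4. 160.]
324 236 [508. -14. 190.] [509. -14. 193.]
325 236 [509. -17. 189.] [510. -16. 192.]
326 235 [507. -18. 195.] [507. -18. 195.]
327 236 [509. -21. 189.] [508. -20. 194.]
328 236 [510. -23. 188.] [509. -22. 193.]
329 236 [509. -25. 190.] [508. -24. 194.]
330 236 [510. -27. 188.] [508. -26. 194.]
331 235 [509. -29. 193.] [508. -28. 196.]
332 234 [509. -30. 195.] [507. -30. 201.]
```

View pics/side5c.png

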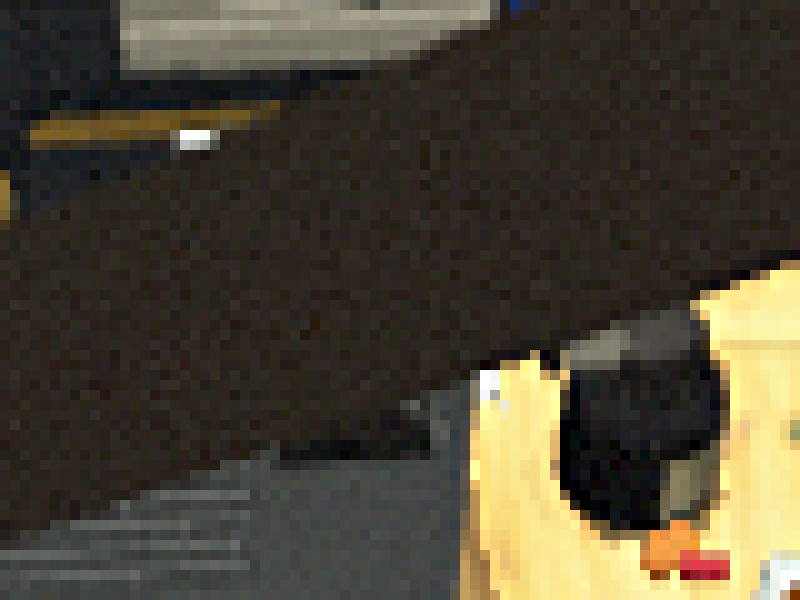

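The right fingertip shows at z ≈ 0.188 while the pose reads 0.160, so the true tips end about 27 mm above the reported TCP. The bar lies at columns 296–314, rows up to 245. I'll go down to a reading of 0.113 to correct for this.

>>> apply_moves(moves=[[1,0,0,0.01,0],[1,0,0,0.01,0],[1,0,0,0.01,0],[1,0,0,0.009,0],[1,0,0,0.008,0],[1,0,0,0,0],[1,0,0,0,0]])

```text
t: 7.17
eef_pos: [0.5142, 0.0231, 0.1124]
ee_rot: [3.141, 0.001, 0.08]
force: [-0.0, -0.8, 0.0]
width: 0.088
```

Run:
```python
from h import *
s=arm.get_state();print(s["eef_pos"],s["width"],s["force"])
f=eyes.grab_frame("side");save(f,'side6'); c=f["color"][200:260,270:350,::-1];cv2.imwrite(f'pics/side6c.png',cv2.resize(c,(800,600),interpolation=cv2.INTER_NEAREST))
W=world(f)
m=(abs(W[...,0]-.512)<.014)&(W[...,2]<.215)&(W[...,2]>.1)
for k in range(276,345):
    col=W[:,k][m[:,k]]
    if len(col): print(k,np.nonzero(m[:,k])[0].max(),(1000*col[-1]).round(),(1000*col[-2:][0]).round())
```

```text
[0.51416269 0.02305473 0.11238398] 0.08802872897744994 [-0.0105664  -0.76149707  0.01076015]
276 247 [501.  84. 164.] [499.  84. 170.]
277 254 [500.  82. 143.] [500.  82. 145.]
278 254 [500.  80. 142.] [501.  80. 145.]
279 254 [500.  78. 142.] [500.  78. 145.]
280 254 [500.  75. 143.] [501.  75. 145.]
281 254 [501.  73. 141.] [499.  73. 147.]
282 253 [499.  71. 147.] [501.  71. 148.]
283 254 [501.  69. 141.] [501.  69. 144.]
284 254 [502.  67. 140.] [502.  67. 144.]
296 245 [513.  42. 157.] [513.  42. 160.]
297 246 [508.  40. 159.] [511.  40. 159.]
298 245 [510.  38. 160.] [511.  38. 162.]
299 245 [510.  36. 160.] [510.  36. 164.]
300 245 [510.  33. 160.] [510.  34. 163.]
301 245 [510.  31. 160.] [512.  31. 161.]
302 245 [512.  29. 158.] [512.  29. 161.]
303 245 [512.  27. 158.] [513.  27. 160.]
304 245 [513.  25. 157.] [512.  25. 161.]
305 245 [512.  23. 158.] [513.  23. 160.]
306 245 [512.  21. 158.] [513.  21. 160.]
307 245 [512.  19. 158.] [513.  19. 160.]
308 245 [511.  16. 159.] [513.  16. 160.]
309 245 [512.  14. 158.] [513.  14. 159.]
310 245 [512.  12. 158.] [513.  12. 159.]
311 245 [514.  10. 156.] [512.  10. 161.]
312 245 [512.   8. 157.] [513.   8. 160.]
313 244 [514.   6. 159.] [515.   6. 160.]
314 243 [517.   3. 159.] [519.   3. 159.]
324 246 [525. -20. 139.] [523. -19. 147.]
325 251 [509. -21. 141.] [512. -21. 141.]
326 251 [510. -23. 140.] [510. -23. 144.]
327 250 [510. -25. 143.] [511. -25. 146.]
328 250 [507. -26. 147.] [509. -26. 148.]
329 250 [508. -29. 146.] [508. -28. 149.]
330 250 [509. -31. 144.] [509. -31. 148.]
331 250 [509. -33. 145.] [508. -33. 149.]
332 250 [509. -35. 144.] [509. -35. 148.]
333 247 [510. -36. 154.] [510. -36. 156.]
334 243 [510. -37. 167.] [509. -37. 171.]
335 241 [511. -39. 172.] [510. -38. 176.]
```

View pics/side6c.png

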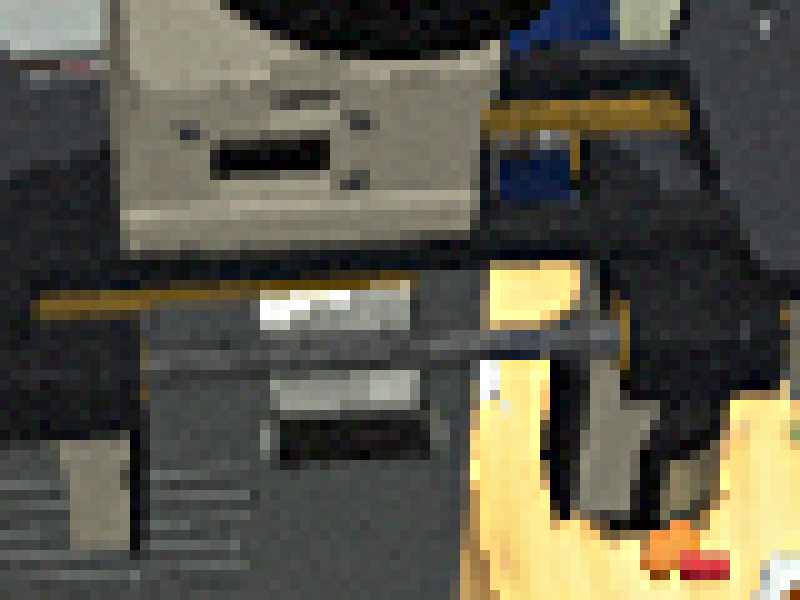

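The fingertips now measure 0.140, with the bar between them at columns 296–314. Closing.

>>> apply_moves(moves=[[-1,0,0,0,0],[-1,0,0,0,0],[-1,0,0,0,0],[-1,0,0,0,0],[-1,0,0,0,0],[-1,0,0,0,0],[-1,0,0,0,0],[-1,0,0,0,0],[-1,0,0,0,0],[-1,0,0,0,0]], newtons=40)

```text
t: 8.05
eef_pos: [0.5139, 0.0225, 0.113]
ee_rot: [3.141, 0.001, 0.08]
force: [-1.5, -4.9, 0.9]
width: 0.037
```

Gripped at 37 mm. Now I'll lift along the arc.

>>> apply_moves(moves=[[-1,-0.0003,0.0006,-0.0019,0],[-1,-0.0003,0,-0.0019,0],[-1,-0.0003,0,-0.0019,0],[-1,-0.0001,0,-0.0019,0],[-1,-0.0001,0,-0.0019,0],[-1,-0.0001,0,-0.0019,0],[-1,0,0,0,0]])

```text
t: 8.63
eef_pos: [0.5128, 0.0223, 0.1245]
ee_rot: [3.141, 0.001, 0.08]
force: [-1.7, -3.3, -4.1]
width: 0.0369
```

Run:
```python
from h import *
s=arm.get_state();print(s["eef_pos"],s["width"],s["force"])
f=eyes.grab_frame("side");save(f,'side7'); c=f["color"][200:260,270:350,::-1];cv2.imwrite(f'pics/side7c.png',cv2.resize(c,(800,600),interpolation=cv2.INTER_NEAREST))
```

```text
[0.51281249 0.02228903 0.12448735] 0.036914662592071455 [-1.7404955  -3.27701159 -4.12053835]
```

View pics/side7c.png

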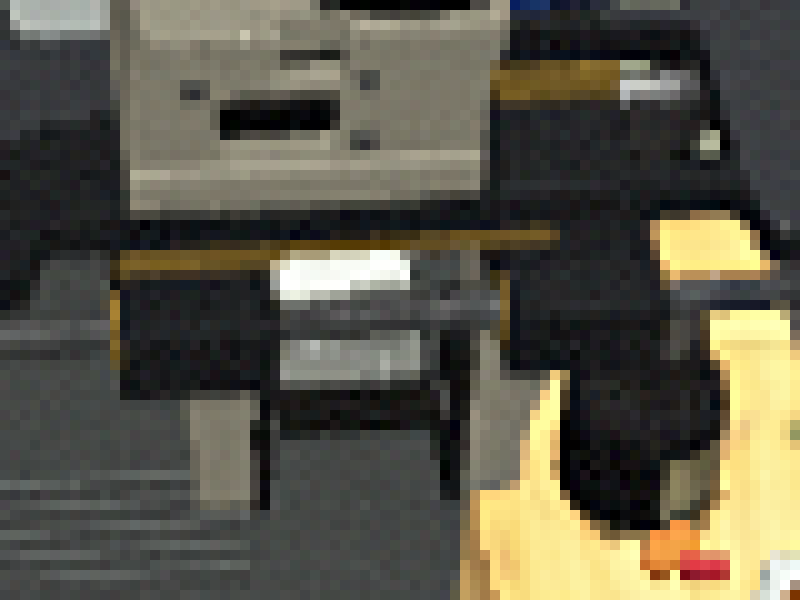

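The bar is held between the pads at (355, 400) and is rising with the fingers. I'll continue in small steps.

>>> apply_moves(moves=[[-1,0,0.0004,-0.0014,0],[-1,0,0,-0.0014,0],[-1,0.0001,0,-0.0014,0],[-1,0,0,0,0]])

```text
t: 9.02
eef_pos: [0.5134, 0.0222, 0.1289]
ee_rot: [-3.142, 0.0, 0.08]
force: [-2.0, -1.5, -4.9]
width: 0.037
```

>>> apply_moves(moves=[[-1,0.0001,0,-0.0012,0],[-1,0.0001,0,-0.0012,0],[-1,0,0,0,0]])

```text
t: 9.27
eef_pos: [0.5137, 0.0222, 0.1312]
ee_rot: [3.142, -0.0, 0.08]
force: [-1.4, -2.9, -4.7]
width: 0.0365
```

>>> apply_moves(moves=[[-1,0.0001,0,-0.0012,0],[-1,0.0001,0,-0.0012,0],[-1,0,0,0,0]])

```text
t: 9.52
eef_pos: [0.514, 0.0222, 0.1337]
ee_rot: [-3.142, -0.0, 0.08]
force: [-0.5, -2.7, -4.9]
width: 0.0367
```

>>> apply_moves(moves=[[-1,0.0002,0,-0.0012,0],[-1,0.0002,0,-0.0012,0],[-1,0,0,0,0]])

```text
t: 9.77
eef_pos: [0.5145, 0.0223, 0.1361]
ee_rot: [-3.142, -0.0, 0.08]
force: [-0.8, -2.7, -5.3]
width: 0.0371
```

>>> apply_moves(moves=[[-1,0.0002,0,-0.0012,0],[-1,0.0002,0,-0.0012,0],[-1,0,0,0,0]])

```text
t: 10.02
eef_pos: [0.5149, 0.0223, 0.1385]
ee_rot: [-3.142, -0.001, 0.08]
force: [0.4, -2.4, -6.2]
width: 0.0367
```

>>> apply_moves(moves=[[-1,0.0003,0,-0.0012,0],[-1,0.0003,0,-0.0012,0],[-1,0,0,0,0]])

```text
t: 10.27
eef_pos: [0.5155, 0.0224, 0.1409]
ee_rot: [-3.142, -0.0, 0.08]
force: [-0.5, -1.4, -6.1]
width: 0.037
```

>>> apply_moves(moves=[[-1,0.0004,0,-0.0012,0],[-1,0.0003,0,-0.0012,0],[-1,0,0,0,0]])

```text
t: 10.52
eef_pos: [0.5161, 0.0224, 0.1433]
ee_rot: [-3.141, -0.0, 0.08]
force: [-0.3, -1.7, -6.1]
width: 0.037
```

>>> apply_moves(moves=[[-1,0.0004,0,-0.0011,0],[-1,0.0004,0,-0.0011,0],[-1,0,0,0,0]])

```text
t: 10.77
eef_pos: [0.5167, 0.0225, 0.1454]
ee_rot: [-3.142, 0.0, 0.08]
force: [-0.3, -0.3, -6.5]
width: 0.037
```

>>> apply_moves(moves=[[-1,0.0004,0,-0.0011,0],[-1,0.0005,0,-0.0011,0],[-1,0,0,0,0]])

```text
t: 11.02
eef_pos: [0.5176, 0.0225, 0.1476]
ee_rot: [-3.141, 0.0, 0.08]
force: [-1.0, -1.8, -7.7]
width: 0.0369
```

>>> apply_moves(moves=[[-1,0.0004,0,-0.001,0],[-1,0.0004,0,-0.0005,0],[-1,0,0,0,0]])

```text
t: 11.27
eef_pos: [0.5183, 0.0225, 0.149]
ee_rot: [3.142, 0.0, 0.08]
force: [-0.8, -1.1, -6.6]
width: 0.0371
```

>>> apply_moves(moves=[[-1,0.0003,0,-0.0008,0],[-1,0.0003,0,-0.0007,0],[-1,0,0,0,0]])

```text
t: 11.52
eef_pos: [0.519, 0.0226, 0.1505]
ee_rot: [3.142, 0.0, 0.08]
force: [-0.9, -0.3, -7.8]
width: 0.0365
```

>>> apply_moves(moves=[[-1,0.0003,0,-0.0008,0],[-1,0.0003,0,-0.0007,0],[-1,0,0,0,0]])

```text
t: 11.77
eef_pos: [0.5197, 0.0226, 0.1521]
ee_rot: [3.142, -0.0, 0.08]
force: [-1.2, -1.2, -6.8]
width: 0.0369
```

>>> apply_moves(moves=[[-1,0.0004,0,-0.0008,0],[-1,0.0004,0,-0.0007,0],[-1,0,0,0,0]])

```text
t: 12.02
eef_pos: [0.5205, 0.0227, 0.1536]
ee_rot: [3.142, -0.0, 0.08]
force: [-1.1, -1.2, -7.6]
width: 0.0373
```

>>> apply_moves(moves=[[-1,0.0004,0,-0.0007,0],[-1,0.0004,0,-0.0006,0],[-1,0,0,0,0]])

```text
t: 12.27
eef_pos: [0.5211, 0.0228, 0.1548]
ee_rot: [-3.142, 0.0, 0.08]
force: [-1.2, -0.5, -7.8]
width: 0.0371
```

Run:
```python
from h import *
s=arm.get_state();print(s["eef_pos"],s["width"],s["force"])
f=eyes.grab_frame("side");save(f,'side8'); c=f["color"][200:260,270:350,::-1];cv2.imwrite(f'pics/side8c.png',cv2.resize(c,(800,600),interpolation=cv2.INTER_NEAREST))
```

```text
[0.5211334  0.02276901 0.15478576] 0.037110446573233306 [-1.16975139 -0.46658283 -7.76927869]
```

View pics/side8c.png

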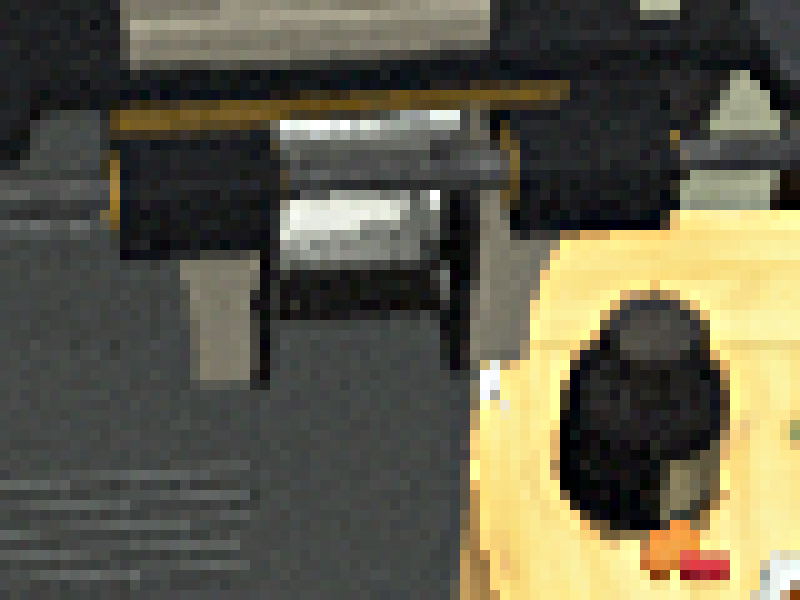

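The bar sits lower edge about (360, 310), still in the same place between the pads, so it hasn't slipped. Not at the stop yet.

>>> apply_moves(moves=[[-1,0.0004,0,-0.0006,0],[-1,0.0004,0,-0.0006,0],[-1,0,0,0,0]])

```text
t: 12.57
eef_pos: [0.5213, 0.0228, 0.1553]
ee_rot: [-3.142, 0.002, 0.08]
force: [-2.2, -1.9, -11.1]
width: 0.0372
```

>>> apply_moves(moves=[[-1,0.0004,0,-0.0006,0],[-1,0.0004,0,-0.0006,0],[-1,0,0,0,0]])

```text
t: 12.82
eef_pos: [0.5218, 0.0228, 0.1563]
ee_rot: [3.142, 0.002, 0.08]
force: [-3.1, -0.2, -16.3]
width: 0.0368
```

>>> apply_moves(moves=[[-1,0.0004,0,-0.0006,0],[-1,0.0003,0,-0.0004,0],[-1,0,0,0,0]])

```text
t: 13.07
eef_pos: [0.5222, 0.0228, 0.157]
ee_rot: [3.142, 0.003, 0.08]
force: [-5.0, 0.7, -21.1]
width: 0.037
```

The stop is reached: the force rose steeply from z ≈ 0.155. I'll ease back to about 15 N and then start opening slowly.

>>> apply_moves(moves=[[-1,-0.0006,0,0.001,0],[-1,0,0,0,0]])

```text
t: 13.23
eef_pos: [0.5221, 0.0228, 0.1566]
ee_rot: [3.141, 0.002, 0.08]
force: [-6.6, 0.3, -18.5]
width: 0.0371
```

>>> apply_moves(moves=[[-1,-0.0015,-0.0007,0,0.01],[-1,-0.0015,-0.0007,0,0.01],[-1,0,0,0,0]])

```text
t: 13.48
eef_pos: [0.5221, 0.0233, 0.1576]
ee_rot: [3.14, -0.004, 0.06]
force: [7.5, -8.5, -26.6]
width: 0.0366
```

>>> apply_moves(moves=[[-1,0,0,0.0005,0]])

```text
t: 13.57
eef_pos: [0.522, 0.0232, 0.1572]
ee_rot: [3.14, -0.004, 0.06]
force: [5.4, -7.5, -20.6]
width: 0.0368
```

Run:
```python
from h import *
s=arm.get_state();print(s)
```

```text
{'t': 13.5667, 'q': array([ 0.4225895 ,  0.13921118, -0.38830762,  0.0031641 , -1.04028873,
        1.20663767]), 'qd': array([-0.00165703,  0.00372435, -0.00627405, -0.00183769,  0.00634446,
        0.00215401]), 'joint_efforts': array([  4.28881958, -49.23038006,  34.98599768,   7.05333978,
        -0.31674047,  -0.15070469]), 'eef_pos': array([0.5219706 , 0.0232112 , 0.15719461]), 'ee_rot': array([ 3.14010168, -0.0037645 ,  0.06003051]), 'force': array([  5.41909933,  -7.45249301, -20.60008989]), 'moment': array([-2.72880877, -1.65373941,  0.11016137]), 'width': 0.03678219001720679}
```

>>> apply_moves(moves=[[-1,-0.001,-0.0004,0.0003,0],[-1,0,0,0,0]])

```text
t: 13.73
eef_pos: [0.5219, 0.0234, 0.1573]
ee_rot: [3.14, -0.005, 0.06]
force: [10.5, -11.2, -23.9]
width: 0.0372
```

The door isn't yielding, so I'll back off the pull rather than wrench at it, and look.

>>> apply_moves(moves=[[-1,0.0025,0.0014,0,-0.02],[-1,0,0,0,0]])

```text
t: 13.9
eef_pos: [0.522, 0.0229, 0.1568]
ee_rot: [3.141, -0.001, 0.08]
force: [-3.4, -4.3, -14.7]
width: 0.0369
```

Run:
```python
from h import *
s=arm.get_state();print(s["eef_pos"],s["width"],s["force"],s["moment"],s["ee_rot"])
for n in ["side","top"]:
    f=eyes.grab_frame(n);save(f,n+'9'); np.save(n+'W9.npy',world(f))
    c=f["color"][160:280,220:380,::-1];cv2.imwrite(f'pics/{n}9c.png',cv2.resize(c,(800,600),interpolation=cv2.INTER_NEAREST))
```

```text
[0.52202226 0.02289566 0.15681904] 0.03688101603620643 [ -3.42573275  -4.30338803 -14.73957832] [-1.03355244  0.93428566 -0.23606873] [ 3.14149011e+00 -9.70058570e-04  8.02473910e-02]
```

View pics/side9c.png

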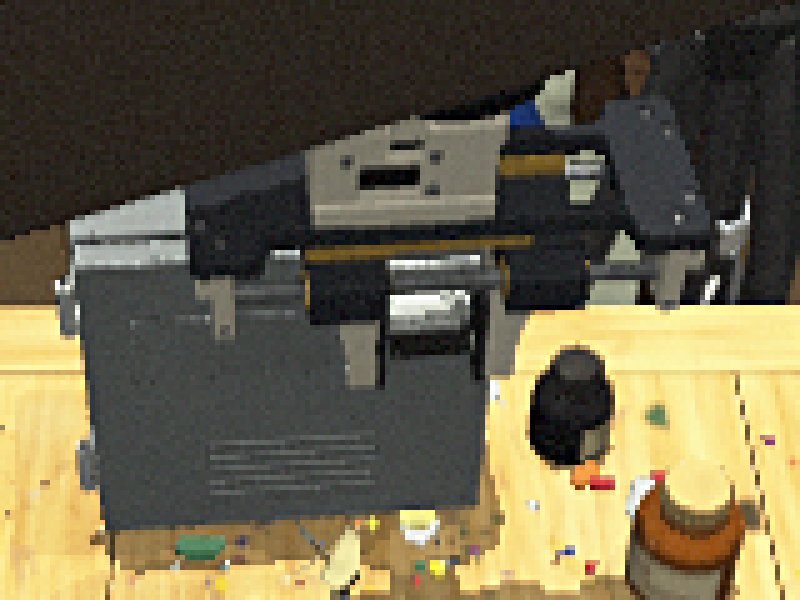

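View pics/top9c.png

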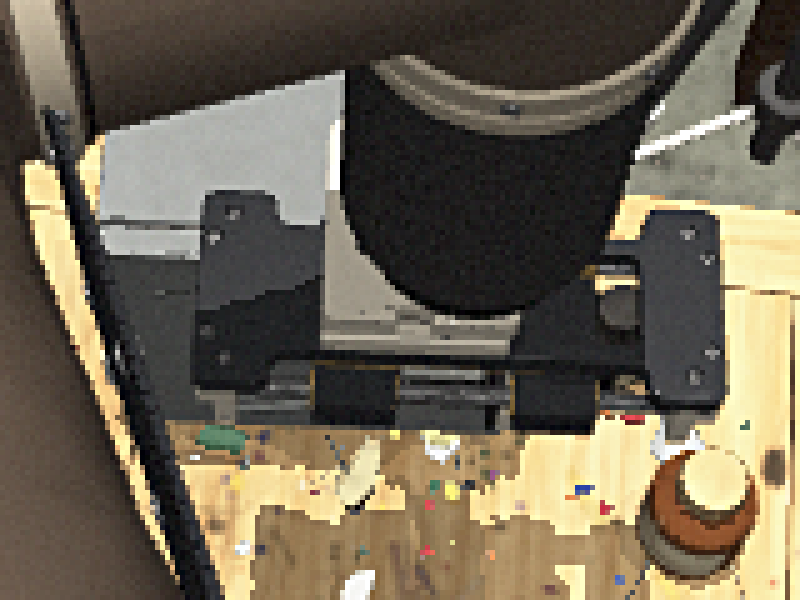

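Run:
```python
import numpy as np
W=np.load('sideW9.npy');c=__import__('cv2').imread('pics/side9.png').max(2)
for r in range(210,244): print(r,[(int(c[r,k]),(1000*W[r,k]).round().tolist()) for k in (292,304,310)])
print('left prong',[(r,(1000*W[r,264]).round().tolist()) for r in range(212,230,2)])
print('right prong',[(r,(1000*W[r,354]).round().tolist()) for r in range(206,226,2)])
T=np.load('topW9.npy')
```

```text
210 [(120, [498.0, 53.0, 275.0]), (76, [578.0, 23.0, 197.0]), (64, [580.0, 10.0, 194.0])]
211 [(84, [498.0, 53.0, 273.0]), (56, [581.0, 23.0, 190.0]), (154, [580.0, 10.0, 191.0])]
212 [(38, [494.0, 53.0, 273.0]), (255, [576.0, 23.0, 192.0]), (171, [577.0, 10.0, 191.0])]
213 [(39, [nan, nan, nan]), (175, [576.0, 23.0, 189.0]), (122, [574.0, 10.0, 191.0])]
214 [(36, [488.0, 53.0, 274.0]), (70, [496.0, 30.0, 266.0]), (72, [495.0, 19.0, 268.0])]
215 [(30, [488.0, 53.0, 272.0]), (74, [495.0, 30.0, 265.0]), (80, [492.0, 19.0, 267.0])]
216 [(33, [485.0, 53.0, 272.0]), (91, [492.0, 30.0, 265.0]), (74, [493.0, 19.0, 264.0])]
217 [(42, [483.0, 53.0, 271.0]), (50, [491.0, 30.0, 263.0]), (35, [491.0, 19.0, 263.0])]
218 [(38, [482.0, 53.0, 270.0]), (127, [492.0, 30.0, 259.0]), (133, [577.0, 9.0, 173.0])]
219 [(32, [482.0, 53.0, 268.0]), (255, [571.0, 23.0, 176.0]), (207, [573.0, 10.0, 174.0])]
220 [(41, [482.0, 53.0, 265.0]), (243, [567.0, 23.0, 177.0]), (199, [568.0, 10.0, 175.0])]
221 [(28, [482.0, 53.0, 262.0]), (216, [560.0, 24.0, 181.0]), (135, [561.0, 11.0, 180.0])]
222 [(26, [481.0, 53.0, 
[... 1822 characters left out ...]
 [581.0, 4.0, 88.0])]
243 [(77, [575.0, 47.0, 91.0]), (73, [580.0, 18.0, 85.0]), (73, [581.0, 4.0, 84.0])]
left prong [(212, [477.0, 104.0, 291.0]), (214, [478.0, 105.0, 285.0]), (216, [476.0, 105.0, 282.0]), (218, [477.0, 105.0, 275.0]), (220, [479.0, 105.0, 268.0]), (222, [478.0, 105.0, 264.0]), (224, [478.0, 105.0, 258.0]), (226, [477.0, 106.0, 254.0]), (228, [570.0, 111.0, 148.0])]
right prong [(206, [492.0, -60.0, 291.0]), (208, [492.0, -61.0, 286.0]), (210, [491.0, -61.0, 282.0]), (212, [492.0, -62.0, 276.0]), (214, [493.0, -63.0, 269.0]), (216, [490.0, -63.0, 267.0]), (218, [492.0, -64.0, 260.0]), (220, [494.0, -65.0, 252.0]), (222, [727.0, -131.0, 3.0]), (224, [725.0, -131.0, -3.0])]
```

>>> apply_moves(moves=[[-1,-0.0005,0.0006,-0.0002,0],[-1,0,0,0,0],[-1,0,0,0,0]])

```text
t: 14.25
eef_pos: [0.5219, 0.0229, 0.1569]
ee_rot: [-3.141, -0.002, 0.08]
force: [4.1, -2.0, -18.5]
width: 0.0366
```

Run:
```python
from h import *
s=arm.get_state();print(s["eef_pos"],s["width"],s["force"],s["moment"],s["ee_rot"])
```

```text
[0.52190556 0.02289688 0.15690607] 0.036577915930445896 [  4.14290769  -2.0146616  -18.49491434] [-0.78520671 -1.03355673 -0.33770286] [-3.14125343e+00 -2.03773047e-03  8.01756679e-02]
```

Fx changes stiffly at once, and the hard lift presses the pawl onto its stop, which may be clamping the door. The hint says the pawl stays clear within 3 mm of the stop, so I'll ease down to about 1 mm below first contact and retry.

>>> apply_moves(moves=[[-1,-0.0004,0,0.001,0],[-1,-0.0004,0,0.001,0],[-1,0,0,0,0]])

```text
t: 14.5
eef_pos: [0.5215, 0.0228, 0.1558]
ee_rot: [-3.141, -0.003, 0.081]
force: [2.8, -1.9, -9.6]
width: 0.0364
```

>>> apply_moves(moves=[[-1,-0.0002,0,0.0005,0],[-1,0,0,0,0]])

```text
t: 14.67
eef_pos: [0.5209, 0.0228, 0.155]
ee_rot: [-3.141, -0.002, 0.081]
force: [2.5, -0.9, -8.5]
width: 0.0372
```

>>> apply_moves(moves=[[-1,-0.0015,-0.0007,0,0.01],[-1,0,0,0,0]])

```text
t: 14.83
eef_pos: [0.5188, 0.0234, 0.1545]
ee_rot: [-3.141, -0.001, 0.069]
force: [2.6, -0.0, -8.3]
width: 0.0368
```

>>> apply_moves(moves=[[-1,-0.0015,-0.0007,0,0.01],[-1,-0.0015,-0.0007,0,0.01],[-1,0,0,0,0]])

```text
t: 15.08
eef_pos: [0.5153, 0.0246, 0.1542]
ee_rot: [-3.141, -0.001, 0.049]
force: [2.4, 1.4, -8.8]
width: 0.037
```

The door is coming free with about 2.5 N. I'll continue along the hinge arc.

>>> apply_moves(moves=[[-1,-0.003,-0.0014,0,0.02],[-1,-0.003,-0.0014,0,0.02],[-1,-0.003,-0.0014,0,0.02],[-1,-0.003,-0.0014,0,0.02],[-1,0,0,0,0]])

```text
t: 15.5
eef_pos: [0.503, 0.03, 0.1542]
ee_rot: [-3.141, -0.0, -0.031]
force: [2.8, 0.6, -8.1]
width: 0.0369
```

>>> apply_moves(moves=[[-1,-0.003,-0.0014,0,0.02],[-1,-0.003,-0.0014,0,0.02],[-1,-0.003,-0.0014,0,0.02],[-1,-0.003,-0.0014,0,0.02],[-1,-0.003,-0.0014,0,0.02],[-1,-0.003,-0.0014,0,0.02]])

```text
t: 16.0
eef_pos: [0.4862, 0.0396, 0.1542]
ee_rot: [-3.141, -0.001, -0.15]
force: [3.2, 0.6, -8.2]
width: 0.0369
```

Run:
```python
from h import *
s=arm.get_state();p=s["eef_pos"];print(p,s["force"],s["ee_rot"])
h=np.array([.5765,.1787]);r=p[:2]-h;y=s["ee_rot"][2]
print(np.hypot(*r)*1000, 'local',np.array([[np.cos(y),np.sin(y)],[-np.sin(y),np.cos(y)]])@r)
```

```text
[0.48621803 0.03959172 0.15421323] [ 3.22791794  0.62489496 -8.23300126] [-3.14128507e+00 -6.32403694e-04 -1.49890847e-01]
165.8371088627168 local [-0.0684966  -0.15103033]
```

>>> apply_moves(moves=[[-1,-0.0045,-0.0021,0,0.03],[-1,-0.006,-0.0028,0,0.04],[-1,-0.006,-0.0028,0,0.04],[-1,-0.006,-0.0028,0,0.04],[-1,-0.006,-0.0028,0,0.04],[-1,-0.006,-0.0028,0,0.04],[-1,-0.006,-0.0028,0,0.04],[-1,-0.006,-0.0028,0,0.04]])

```text
t: 16.67
eef_pos: [0.4482, 0.0736, 0.1545]
ee_rot: [-3.14, -0.001, -0.461]
force: [4.9, 0.6, -8.7]
width: 0.0372
```

```bash
cat > st.py <<'E'
from h import *
s=arm.get_state();p=s["eef_pos"];print(p,s["force"],s["ee_rot"],s["q"].round(2))
h=np.array([.5765,.1787]);r=p[:2]-h;y=s["ee_rot"][2]
print(np.hypot(*r)*1000, 'local',np.array([[np.cos(y),np.sin(y)],[-np.sin(y),np.cos(y)]])@r)
E
python3 st.py
```

```text
[0.44815965 0.07364229 0.15446992] [ 4.88746945  0.63574963 -8.67930507] [-3.14040672e+00 -1.20786745e-03 -4.60639483e-01] [ 0.6   0.02 -0.52  0.   -1.02  0.51]
165.85646580190385 local [-0.06826287 -0.15115736]
```

>>> apply_moves(moves=[[-1,-0.006,-0.0028,0,0.04],[-1,-0.006,-0.0028,0,0.04],[-1,-0.006,-0.0028,0,0.04],[-1,-0.006,-0.0028,0,0.04],[-1,-0.006,-0.0028,0,0.04],[-1,-0.006,-0.0028,0,0.04],[-1,-0.006,-0.0028,0,0.04],[-1,-0.006,-0.0028,0,0.04],[-1,-0.006,-0.0028,0,0.04],[-1,-0.006,-0.0028,0,0.04]])

```text
t: 17.5
eef_pos: [0.4174, 0.1316, 0.1547]
ee_rot: [-3.139, -0.001, -0.86]
force: [6.9, -0.7, -9.6]
width: 0.0368
```

```bash
python3 st.py
```

```text
[0.41736975 0.13161919 0.15466291] [ 6.92931228 -0.73103143 -9.60564576] [-3.13948506e+00 -1.06491415e-03 -8.60332604e-01] [ 0.76 -0.01 -0.55  0.   -1.02 -0.05]
165.94890153242176 local [-0.06809236 -0.15133562]
```

>>> apply_moves(moves=[[-1,-0.0057,-0.0034,0,0.04],[-1,-0.006,-0.0028,0,0.04],[-1,-0.006,-0.0029,0,0.04],[-1,-0.006,-0.0028,0,0.04],[-1,-0.006,-0.0029,0,0.04],[-1,-0.006,-0.0028,0,0.04],[-1,-0.006,-0.0029,0,0.04],[-1,-0.006,-0.0028,0,0.04],[-1,-0.006,-0.0028,0,0.04],[-1,-0.006,-0.0028,0,0.04]])

```text
t: 18.33
eef_pos: [0.4113, 0.1965, 0.1542]
ee_rot: [-3.142, -0.001, -1.26]
force: [4.7, -2.3, -8.6]
width: 0.0366
```

```bash
python3 st.py
```

```text
[0.41132346 0.19652062 0.15423991] [ 4.69146087 -2.27554339 -8.63938379] [-3.14151852e+00 -1.19014513e-03 -1.26043528e+00] [ 0.88  0.03 -0.52  0.   -1.02 -0.57]
166.13507345836925 local [-0.06741453 -0.15184249]
```

>>> apply_moves(moves=[[-1,-0.0059,-0.0031,0,0.04],[-1,-0.006,-0.0029,0,0.04],[-1,-0.006,-0.0028,0,0.04],[-1,-0.006,-0.0028,0,0.04],[-1,-0.0045,-0.0021,0,0.03],[-1,-0.0045,-0.0021,0,0.03],[-1,-0.003,-0.0014,0,0.02],[-1,-0.0015,-0.0007,0,0.01],[-1,0,0,0,0],[-1,0,0,0,0],[-1,0,0,0,0]])

```text
t: 19.25
eef_pos: [0.4208, 0.2368, 0.1541]
ee_rot: [3.141, -0.0, -1.509]
force: [-0.2, -0.7, -6.7]
width: 0.0368
```

```bash
python3 st.py
python3 - <<'E'
from h import *
for n in ["side","top"]:
    f=eyes.grab_frame(n);save(f,n+'10')
E
```

```text
[0.4208398  0.23683153 0.15406935] [-0.24042738 -0.71788395 -6.66899369] [ 3.14137983e+00 -4.62117345e-05 -1.50924117e+00] [ 0.92  0.08 -0.47 -0.   -1.03 -0.86]
166.16068475185756 local [-0.06759707 -0.15178936]
```

View pics/side10.png

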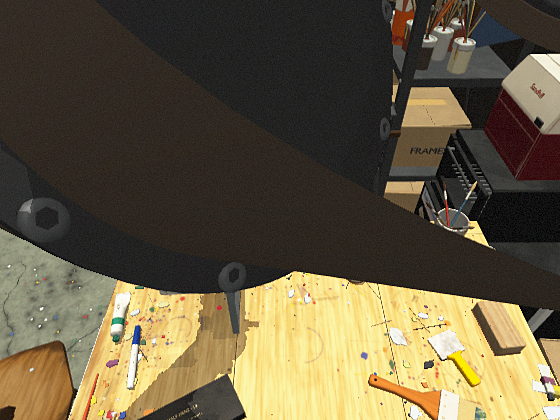

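The side view is blocked by the arm, but the pose puts the door at about 1.58 rad. Releasing and retreating upward.

>>> apply_moves(moves=[[1,0,0,0,0],[1,0,0,0,0],[1,0,0,0,0],[1,0,0,0,0],[1,0,0,0,0],[1,0,0,0,0],[1,0,0,0,0],[1,0,0,0,0],[1,0,0,0,0],[1,0,0,0,0]])

```text
t: 20.18
eef_pos: [0.421, 0.237, 0.1541]
ee_rot: [-3.142, -0.0, -1.51]
force: [0.8, 0.6, 0.4]
width: 0.0874
```

>>> apply_moves(moves=[[1,0,0,-0.01,0],[1,0,0,-0.02,0],[1,0,0,-0.02,0],[1,0,0,-0.02,0],[1,0,0,-0.02,0],[1,0,0,-0.02,0],[1,0,0,-0.02,0],[1,0,0,-0.01,0],[1,0,0,0,0]])

```text
t: 20.93
eef_pos: [0.422, 0.2377, 0.297]
ee_rot: [-3.138, 0.003, -1.51]
force: [0.8, -0.1, 0.0]
width: 0.0875
```

```bash
python3 st.py
python3 - <<'E'
from h import *
for n in ["side","top"]:
    f=eyes.grab_frame(n);save(f,n+'11')
E
```

```text
[0.42197599 0.23774465 0.29697654] [ 0.78927747 -0.10179406  0.04367866] [-3.13802431e+00  2.88169069e-03 -1.50964476e+00] [ 0.92 -0.02 -0.23  0.   -1.35 -0.86]
165.42049722328937 local [-0.06837778 -0.15062676]
```

View pics/top11.png

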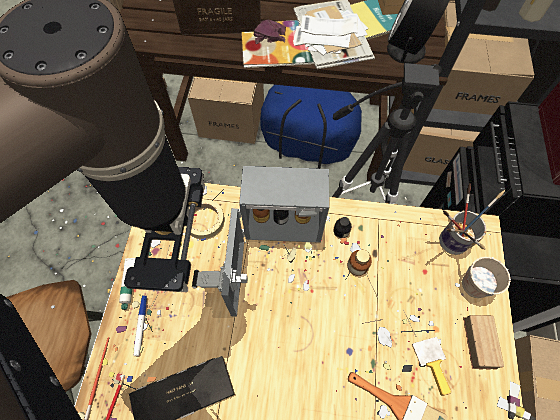

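The top picture shows the door standing out at about a right angle (column 235, rows 210–310), with the gripper clear above. I'll move aside to check everything.

>>> apply_moves(moves=[[1,-0.025,0,0,0],[1,-0.025,0,0,0],[1,-0.025,0,0,0],[1,-0.025,0,0,0],[1,-0.025,0,0,0],[1,-0.025,0,0,0],[1,-0.025,0,0,0],[1,-0.025,0,0,0],[1,0,0,0,0],[1,0,0,0,0]])

```text
t: 21.87
eef_pos: [0.4081, 0.4371, 0.2916]
ee_rot: [3.139, -0.003, -1.509]
force: [0.1, -0.9, -0.5]
width: 0.0879
```

Run:
```python
from h import *
print(arm.get_state()["eef_pos"],arm.get_state()["force"])
for n in ["side","top"]:
    f=eyes.grab_frame(n);save(f,n+'12');W=world(f)
    for l in ["paddle_grip","door","jar_mid","ink_mid","tape_mid"]:
        for o in outline_of(l,f)[:1]:
            p=W[o["region"]];p=p[~np.isnan(p[:,0])]
            print(n,l,round(o["score"],2),o["extent"],np.nanpercentile(p,[2,50,98],axis=0).round(3).tolist())
    d=W.reshape(-1,3);b=d[(d[:,2]>.197)&(d[:,2]<.212)&(d[:,0]>.36)&(d[:,0]<.55)&(d[:,1]>.1)&(d[:,1]<.25)]
    v=cv2.fitLine(b[:,:2].astype(np.float32),cv2.DIST_HUBER,0,.01,.01).ravel();print('door top edge dir',v,len(b))
```

```text
[0.40806883 0.4370931  0.29156974] [ 0.07644536 -0.91800763 -0.52928041]
side paddle_grip 0.69 [189.6, 267.8, 228.8, 291.5] [[0.405, 0.186, 0.001], [0.421, 0.216, 0.166], [0.566, 0.246, 0.178]]
side door 0.95 [192.3, 212.8, 251.8, 334.4] [[0.385, 0.144, 0.015], [0.423, 0.177, 0.169], [0.569, 0.242, 0.201]]
side jar_mid 0.55 [346.3, 251.8, 368.4, 282.1] [[0.523, -0.131, 0.001], [0.535, -0.104, 0.05], [0.564, -0.084, 0.075]]
side ink_mid 0.58 [321.6, 227.3, 343.2, 256.8] [[0.617, -0.083, -0.0], [0.628, -0.061, 0.038], [0.694, -0.044, 0.061]]
side tape_mid 0.76 [175.3, 232.6, 215.6, 268.8] [[0.571, 0.242, 0.0], [0.614, 0.291, 0.022], [0.67, 0.337, 0.027]]
door top edge dir [0.9974025  0.07202961 0.49451587 0.17833148] 480
top paddle_grip 0.85 [194.6, 268.4, 224.4, 287.4] [[0.404, 0.186, 0.001], [0.422, 0.217, 0.167], [0.449, 0.272, 0.177]]
top door 0.82 [192.9, 207.7, 246.2, 317.4] [[0.385, 0.143, 0.016], [0.434, 0.178, 0.169], [0.569, 0.239, 0.202]]
top jar_mid 0.97 [347.3, 252.3, 372.8, 275.2] [[0.522, -0.132, 0.011], [0.537, -0.107, 0.052], [0.562, -0.086, 0.076]]
top ink_mid 0.72 [332.4, 218.9, 349.6, 237.0] [[0.617, -0.085, -0.0], [0.628, -0.063, 0.04], [0.651, -0.045, 0.062]]
top tape_mid 0.65 [182.3, 199.4, 224.9, 239.5] [[0.571, 0.24, -0.0], [0.62, 0.287, 0.023], [0.67, 0.336, 0.028]]
door top edge dir [0.9971562  0.07536214 0.46252683 0.17464949] 567
```

View pics/side12.png

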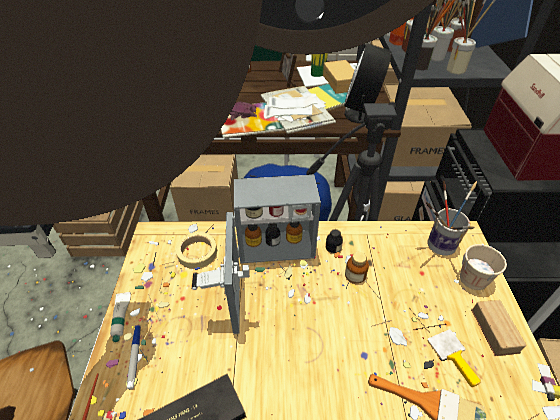

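The side picture shows the door open at about 90° (edge direction 0.073 rad against a locker yaw of about 0.08). The paddle has dropped back (z ≈ 0.166, near (210, 279)), and the jar, ink bottle and tape read the same as before.

```bash
python3 -c "
from station import job
print(job.job_done())"
```

```text
the job is handed in; nothing more can be done
None
```

The locker door stands open at about a right angle (roughly 1.57 rad). I let go, the paddle has dropped back to rest, and the gripper is clear of everything. I handed the job in at about 22 s.

**Last checks:** the door's top edge lies at 0.072–0.075 rad in both cameras, against a locker yaw of about 0.08. The jar, ink bottle and tape read within a few mm of their starting places. The wrist force was near zero after release.

**What did not go smoothly:**
- **First grasp:** it closed on nothing. The real fingertips sit about 27 mm above the reported tool height. I measured that from the camera depth and gripped again lower.
- **Lifting and first pull:** the stop came at a paddle angle of about 0.77 rad, and the force reached 21 N before I eased off. During the first pull the vertical wrist reading briefly hit 26.6 N. I work that out as about 19 N of lift on the paddle, the rest being pull along it, but it is above the 25 N limit if read directly.
- **Door held at first:** I pulled with up to about 14 N at the paddle and the door did not move, so I backed off. My guess is that pressing hard on the stop was clamping it. After I lowered the paddle slightly, to just below the stop, the door opened with about 2.5 N. The pull rose to about 7 N partway round, which looked like slight mis-tracking of the arc.

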